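Start the cartridge warmer

TASK

Get the blue cartridge warmer going: first take the orange-banded cartridge out of the black rack, stand it fully down in the warmer's empty square well and let go of it. Then fit the loose black knob fully onto the warmer's steel D-shaped spindle, flat to flat, and press it in all the way, finishing with the hand still on the knob and keeping it pressed in. Leave the other cartridges, the tin, the spatula and the pick where they are.

Things in the scene. Friction and masses are not known exactly. Their poses are not given: they have to be found in the camera images.
- cart_orange: Upright capped cartridge to load: white round body 36 mm in diameter and 88 mm tall (foot edge chamfered), orange band around the body 58 to 70 mm up, orange cap 22 mm in diameter on top; 100 mm tall in all, 110 g. Origin: centre of its underside, z up. It starts standing loosely in any one of the rack's four slots; best gripped on the body above 50 mm from its foot.
- rack: Fixed black plastic rack, 70 mm (its x) by 270 mm (its y) by 50 mm tall. Origin: centre of its underside. Four square slots 40 mm wide in a row along its y, at y = -96, -32, 32, 96 mm; slot floors 8 mm above the table, 42 mm deep. All four are filled and the cartridges stand 58 mm out of it, 28 mm apart from one another; closing the fingers along the rack's x keeps clear of the neighbours.
- warmer: Fixed blue cartridge warmer block, 140 mm (its x) by 220 mm (its y) by 60 mm tall, flat top. Origin: centre of its underside; its front faces -x. The well is on its +y half (60 mm from the centre), the spindle on its -y half (60 mm from the centre, in a round aluminium dial).
- well_mouth (a point): Centre of the mouth of the warmer's square well, at the height of the block's top (60 mm above the table), axes as the warmer's. The well is 41 mm square and 50 mm deep; a cartridge fully down has its underside 50 mm below this point.
- knob: Loose black thermostat knob standing upright on the table, 52 mm tall, 50 g: a round skirt 44 mm in diameter and 22 mm tall, on it a grip bar 44 mm long (its x), 14 mm wide (its y) and 30 mm tall (from 22 to 52 mm up). A white line on the bar's top and end marks the pointer side, +x. Origin: centre of its underside, z up. From below it has a D-shaped bore 18 mm deep, 16 mm in diameter, with the flat 3.3 mm from the axis on the pointer (+x) side.
- spindle_tip (a point): Top end of the steel D-shaft, on its axis, 26 mm above the warmer's top unpressed; z up. Shaft 14 mm in diameter, flat 2.5 mm from the axis on its +x side, top 3 mm chamfered. A black disc 44 mm wide turns with it at its foot; its red line points to +x. The knob goes on with its +x along this +x (within 0.12 rad); fully on, its underside is 18 mm below this point. Stiff to turn (0.25 N m).
- plunger (a joint): How far the spindle is pressed down into the warmer, m: 0 out, 0.006 fully in (hard stop). Spring loaded: about 3.6 N to start it moving, 9 N fully in; it springs back out when the push ends.
- cart_blue: Bystander: cartridge of the same shape with a blue band and cap, standing in another rack slot. Origin: centre of its underside. Leave it.
- cart_green: Bystander: cartridge of the same shape with a green band and cap, standing in another rack slot. Origin: centre of its underside. Leave it.
- cart_white: Bystander: cartridge of the same shape with a grey band and cap, standing in another rack slot. Origin: centre of its underside. Leave it.
- tin: Bystander: closed round tin with a red lid, 72 mm in diameter, 42 mm tall. Origin: centre of its underside. Leave it.
- spatula: Bystander: yellow smoothing spatula lying flat, 180 mm long (its x), 50 mm wide, 12 mm thick. Origin: on its underside, near its middle. Leave it.
- pick: Bystander: steel nozzle pick lying flat, 140 mm long (its x), 10 mm thick. Origin: on its underside, near its middle. Leave it.
Things that resemble listed ones, but are neither listed nor needed, are in the scene too. What is shaped like the cart_orange but purple or red is not meant.

How it is judged:
By the outcome, as a careful person would: the job done as asked, in the order asked, and still so for the second after the job is handed in, while the arm keeps its last pose, push and grip.
It also fails if it takes over 67 s, if anything falls off the work surface, if the arm or the gripper's body presses on something with over 40 N, if the wrist force passes 120 N, or if a joint passes its speed limit or range.

ROBOT

A 7-joint arm with a two-finger parallel gripper is mounted at the origin on the work surface. World frame = base frame: x ahead of the robot, y to its left, z up, the work surface at z = 0. Lengths are in m, angles in rad, forces in N, time in s.
With the tool pointing down it reaches from about 0.425 to 0.825 m from the base axis. Payload 3.6 kg.
Tool frame: the origin (TCP) lies at the very end of the fingers, on their centre line; the grasp point (between the pads) lies env.hold_point_z behind it (env.hold_point_z is the distance from the TCP to the grasp point, in m); z points along the fingers, y is the line along which they close (so a half turn about z gives the same grasp; the last joint's range is limited). The gripper opens to 85 mm and grips with 20 to 120 N. Pads are 22 mm wide; open, the fingers measure 114 mm over their backs; the gripper's body (76 mm by 85 mm) begins 54 mm behind the grasp point. The pads swing forward as they close: fully open they stand 13 mm farther back than shut.
Start: joints at [-1.264, 0.615, -0.013, 1.423, 0.008, 1.103, -0.04], TCP at [0.213, 0.614, 0.2] pointing down, gripper open.
Joint ranges: [-3.12, 3.12], [-0.3, 2.06], [-1.34, 1.32], [0.26, 2.42], [-1.36, 4.5], [0.01, 1.98], [-2.84, 2.84]. Speed limits (rad/s): [2.79, 2.79, 3.14, 3.14, 3.14, 3.14, 3.14].

INTERFACE

Orientations are given as a unit quaternion [x, y, z, w].
In Python, from cell import env, optics gives the robot as it stands.
- The arm moves only by the tool drive_tool, never from a script. Its argument "moves" is a list of rows, each a list of 2 entries, a list of its own where there are three numbers: the shift along the tool's x, y, z in units of 40 mm (1.0 is 40 mm), then the turn, a rotation vector about the tool's x, y, z in units of 5 degrees (1.0 is 5 degrees). In form: [[[dx, dy, dz], [ax, ay, az]], ...]. A call has exactly 8 rows; each row is the pose to reach, as a shift and turn from the pose commanded when the call began, along the tool's axes at that moment; what a row does not reach only later rows make up. A row lasts 1/10 s, in which the tool goes at most 50 mm and 8.59 degrees, less where a joint would pass 70% of its speed; a pose out of reach is approached as far as the arm can. A call with a gripper value outside its range is refused whole. "fingers" is the closure, from 0 (fully open) to 1 (shut), set as the call begins (left out, the last holds). The fingers move at their own pace and stop on an object; "newtons" is the grip in N (left out, the last holds). Time passes only in rows, so rows that repeat a pose let the fingers close, or fill a call up. It gives the time, the measured TCP pose, the force, the opening and the grip force at its end, in the units of the state.
- env.sense(): the state, without advancing time (a new reading comes with each control period).
- optics.read_camera(name): name is "side" or "top" or "wrist"; returns (picture, depth): 420x560x3 uint8, red, green, blue; 420x560 float32, m along the optical axis (not along the pixel's ray), 0 where there is no reading.
- optics.calibration(name): a dict with "fx", "fy", "cx", "cy" (pixels), "world_to_cam" (4x4, takes a point from world to camera coordinates). Camera axes: x right, y up, looking along -z (the intrinsics and any distortion apply to the point x, -y, -z); pixel columns grow to the right and rows downward; lengths in m; the calibration is good to about 2 mm. The wrist camera is an equidistant fisheye: a pixel r from the principal point sees the ray r / f radians off the axis. A picture is of the moment at which its call begins: read the wrist's pose just before it. calibration takes no time and is no camera call; for the wrist camera it gives the pose at the moment of the call.
- env.hand_in(): hands the job in; it is judged then, once.
Trained networks look in the newest picture that a camera, given by its name, has taken for a name from the list of things; names that differ only in an ending like _2 or _b are one class to them, and where a whole thing is asked for, a point or a joint stands for the part that bears it (a point fixed in the world has none). Each returns a list of dicts, best first, with "score" (0 to 1); they miss things now and then, are a little off and sometimes report something else, mostly with a low value. They report only what shows in the picture. A call takes as long as a camera call. They do not tell look-alikes from the thing itself.
- optics.masks_of(thing, camera): "mask" (420x560 bool, what is visible of it) and "rect" ([centre column, centre row, width, height] in pixels, round what is visible of it).
- optics.spot_point(thing, camera): "pixel" ([column, row] in pixels: a listed point, or the origin of a listed thing).
The state is a dict: "time_s": time; "q": joint angles; "joint_velocities": joint speeds; "tau": joint torques, N m; "tcp_pos": TCP position; "tool_rot": TCP orientation; "force": force on the tool from outside, world axes, zero at the start; "moment": the same for the moment, N m; "finger_gap": finger opening in m; "grip_force": force on a finger pad.
Only numpy, scipy, OpenCV 4.12 (cv2) and the standard library are available. Lean on these libraries where they do the work, as an engineer would, in place of code of your own. Each camera call takes 0.05 s, during which the arm holds its last target. There are 200 camera calls.

## Working session

There is one attempt and no reset: what is moved stays moved. The work goes in short steps, Python scripts to look and compute and a tool call to move; the robot and the scene stay as the last step left them, time stands still between calls to the robot, and variables do not carry over. Pictures are saved under pics/ and viewed, at most 10 in all, crops included, and the job is handed in when it is done.

Besides the shell and the picture viewer there is one more tool, called after "Request:" by a JSON object that holds its "method" and its "body", one argument or row to a line. drive_tool: Moves the arm, as the interface text tells. Its arguments: {"type":"object","properties":{"moves":{"type":"array","items":{"type":"array"}},"fingers":{"type":"number"},"newtons":{"type":"number"}},"required":["moves"]}

```bash
mkdir -p pics; ls; python3 - <<'E'
from cell import env, optics
import cv2, numpy as np
s=env.sense(); print(s['tcp_pos'],s['tool_rot'],env.hold_point_z,s['time_s'])
ims=[]
for c in ("top","side"):
    im,d=optics.read_camera(c); cv2.imwrite(f"pics/{c}0.png",im[:,:,::-1]); np.save(f"/tmp/{c}d.npy",d)
    k=optics.calibration(c); print(c,k)
E
```

```text
pics
[0.21267552 0.61332567 0.19925711] [ 1.66086811e-01  9.86110305e-01 -1.26498370e-03 -1.95481391e-04] 0.0187 0.0
top {'fx': 512.5283567618526, 'fy': 512.5283567618526, 'cx': 273.0456046274078, 'cy': 204.3058933809091, 'world_to_cam': array([[ 0.13455953, -0.99088828, -0.00584412, -0.00518801],
       [ 0.9696146 ,  0.13045004,  0.20695484, -0.56724287],
       [-0.20430676, -0.03351429,  0.97833304, -1.01184504],
       [ 0.        ,  0.        ,  0.        ,  1.        ]])}
side {'fx': 496.54814587225616, 'fy': 496.54814587225616, 'cx': 274.7215857813517, 'cy': 208.5431702980869, 'world_to_cam': array([[ 0.75624736, -0.6539051 , -0.02231721, -0.37594048],
       [ 0.41830518,  0.45698331,  0.78497581, -0.30969672],
       [-0.5031011 , -0.60297129,  0.61912431, -0.71501933],
       [ 0.        ,  0.        ,  0.        ,  1.        ]])}
```

View pics/top0.png

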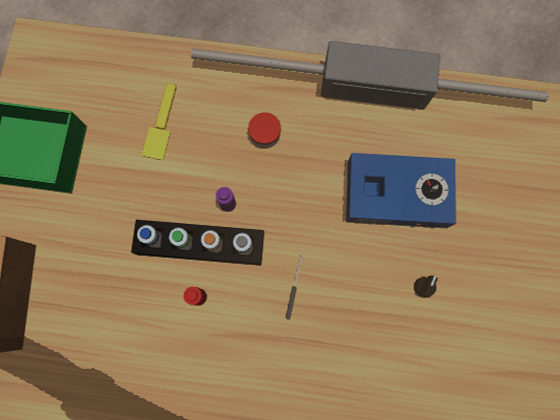

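View pics/side0.png

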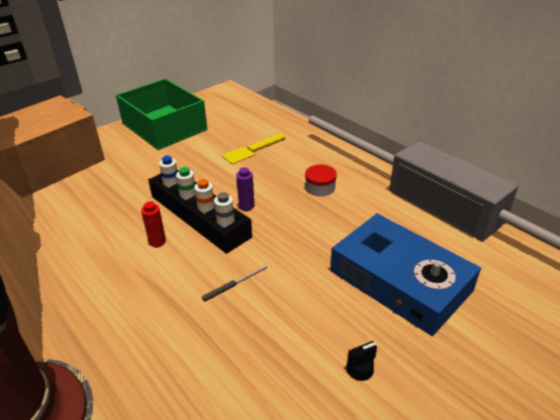

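```bash
cat > h.py <<'E'
from cell import env, optics
import cv2, numpy as np
from scipy.spatial.transform import Rotation as R
np.set_printoptions(precision=4,suppress=True)
def ray(cam,px,k=None):
    k=k or optics.calibration(cam); u=(px[0]-k['cx'])/k['fx']; v=(px[1]-k['cy'])/k['fy']
    if cam=="wrist":
        r=np.hypot(u,v); s=np.sin(r)/max(r,1e-9); d=np.array([u*s,-v*s,-np.cos(r)])
    else: d=np.array([u,-v,-1.])
    T=k['world_to_cam']; Rm=T[:3,:3]
    return -Rm.T@T[:3,3], Rm.T@d
def at_z(cam,px,z,k=None):
    o,d=ray(cam,px,k); return o+d*(z-o[2])/d[2]
def proj(cam,P,k=None):
    k=k or optics.calibration(cam); T=k['world_to_cam']; p=(T[:3,:3]@np.atleast_2d(P).T).T+T[:3,3]
    x,y,z=p[:,0],-p[:,1],-p[:,2]; r=np.hypot(x,y)
    s=np.arctan2(r,z)/np.maximum(r,1e-9) if cam=="wrist" else 1/z
    return np.c_[k['cx']+k['fx']*x*s,k['cy']+k['fy']*y*s]
def cloud(cam,d,k=None):
    "world points (HxWx3) for depth picture"
    k=k or optics.calibration(cam); T=k['world_to_cam']; h,w=d.shape
    uu,vv=np.meshgrid((np.arange(w)-k['cx'])/k['fx'],(np.arange(h)-k['cy'])/k['fy'])
    if cam=="wrist":
        r=np.hypot(uu,vv); t=np.tan(r)/np.maximum(r,1e-9); uu,vv=uu*t,vv*t
    p=np.stack([uu*d,-vv*d,-d],-1)
    return (p-T[:3,3])@T[:3,:3]
def plan(pos,x_yaw,final=True):
    "shift/turn units to TCP pos, tool down with tool y along world yaw x_yaw (mod pi)"
    s=env.sense(); C=R.from_quat(s['tool_rot']); best=None
    for a in (x_yaw,x_yaw+np.pi):
        y=np.array([np.cos(a),np.sin(a),0]); z=np.array([0,0,-1.]); G=R.from_matrix(np.c_[np.cross(y,z),y,z])
        rv=(C.inv()*G).as_rotvec()
        if best is None or np.linalg.norm(rv)<np.linalg.norm(best): best=rv
    return C.inv().apply(np.array(pos)-s['tcp_pos'])/.04, np.degrees(best)/5
E
python3 - <<'E'
from h import *
for t in ("cart_orange","knob","spindle_tip","well_mouth","rack","warmer"):
    for c in ("top","side"):
        for m in optics.spot_point(t,c)[:3]: 
            z={"spindle_tip":.086,"well_mouth":.06,"cart_orange":.008}.get(t,0)
            print(t,c,np.round(m['pixel']),round(m['score'],2),at_z(c,m['pixel'],z))
print(env.sense()['time_s'])
E
```

```text
cart_orange top [214. 246.] 0.73 [0.4648 0.1866 0.008 ]
cart_orange top [224. 202.] 0.71 [0.5637 0.1793 0.008 ]
cart_orange top [196. 299.] 0.58 [0.35  0.206 0.008]
cart_orange side [158. 243.] 0.79 [0.3504 0.1895 0.008 ]
cart_orange side [244. 206.] 0.65 [0.5561 0.1696 0.008 ]
cart_orange side [207. 216.] 0.64 [0.4731 0.1949 0.008 ]
knob top [423. 290.] 0.72 [ 0.4325 -0.2696  0.    ]
knob top [242. 247.] 0.17 [0.472  0.1264 0.    ]
knob side [360. 368.] 0.89 [ 0.4396 -0.2692  0.    ]
spindle_tip top [437. 188.] 0.56 [ 0.635  -0.2585  0.086 ]
spindle_tip side [436. 268.] 0.44 [ 0.6273 -0.2603  0.086 ]
well_mouth top [376. 184.] 0.62 [ 0.6354 -0.1373  0.06  ]
well_mouth side [376. 237.] 0.85 [ 0.6386 -0.1261  0.06  ]
rack top [202. 243.] 0.69 [0.4693 0.2149 0.    ]
rack side [200. 216.] 0.85 [0.4674 0.2139 0.    ]
warmer top [393. 196.] 0.9 [ 0.6296 -0.1874  0.    ]
warmer side [399. 282.] 0.71 [ 0.6299 -0.1959  0.    ]
0.7
```

The top picture shows the orange cap third in the rack at about (210,240), the warmer at (402,190) with its well at (374,187) and spindle at (432,188), and the knob at (426,287). Purple and red look-alikes stand outside the rack. Next I refine the poses from depth.

```bash
python3 - <<'E'
from h import *
for c in ("top","side"):
    d=np.load(f"/tmp/{c}d.npy"); P=cloud(c,d)
    for n,(zl,zh),(xl,xh),(yl,yh) in (("warmer",(.055,.065),(.5,.75),(-.35,-.05)),("rack",(.045,.055),(.4,.54),(.05,.38)),
        ("caps",(.1,.116),(.4,.54),(.05,.38)),("knobtop",(.044,.06),(.38,.5),(-.33,-.2)),("knobskirt",(.018,.026),(.38,.5),(-.33,-.2)),("spin",(.072,.095),(.55,.72),(-.35,-.18))):
        m=(d>0)&(P[...,2]>zl)&(P[...,2]<zh)&(P[...,0]>xl)&(P[...,0]<xh)&(P[...,1]>yl)&(P[...,1]<yh)
        if m.sum()<3: print(c,n,m.sum()); continue
        if n=="caps":
            nn,lab,st,_=cv2.connectedComponentsWithStats(m.astype(np.uint8))
            print(c,n,[(np.round(P[lab==i].mean(0),4),st[i,4]) for i in range(1,nn) if st[i,4]>10])
        else: print(c,n,m.sum(),P[m].mean(0),cv2.minAreaRect(P[m][:,:2].astype(np.float32)*1000))
E
```

```text
top warmer 6288 [ 0.6334 -0.1969  0.0606] ((634.98486328125, -194.97018432617188), (141.62660217285156, 221.2425994873047), 4.230086326599121)
top rack 2743 [0.4651 0.2122 0.0506] ((466.59808349609375, 216.57455444335938), (70.87755584716797, 271.0673828125), 2.9670138359069824)
top caps [(array([0.4617, 0.311 , 0.1079]), np.int32(104)), (array([0.4644, 0.2472, 0.1083]), np.int32(103)), (array([0.4676, 0.1833, 0.1082]), np.int32(99)), (array([0.4709, 0.1197, 0.1083]), np.int32(100))]
top knobtop 167 [ 0.4387 -0.2689  0.052 ] ((438.9524841308594, -269.5751953125), (14.391011238098145, 44.3029899597168), 72.3307113647461)
top knobskirt 120 [ 0.4406 -0.2641  0.0223] ((437.2875671386719, -268.29058837890625), (39.48210906982422, 36.065879821777344), 56.31125259399414)
top spin 36 [ 0.6363 -0.2541  0.0836] ((636.8843383789062, -255.83709716796875), (8.996846199035645, 14.79312801361084), 36.05628204345703)
side warmer 6689 [ 0.6313 -0.2038  0.0586] ((635.8880004882812, -192.48590087890625), (145.2666473388672, 222.4222412109375), 4.34639835357666)
side rack 1379 [0.4543 0.1883 0.0486] ((466.6532897949219, 217.36178588867188), (73.40264129638672, 273.6563720703125), 2.9957096576690674)
side caps [(array([0.4602, 0.3101, 0.1052]), np.int32(68)), (array([0.4632, 0.2469, 0.1052]), np.int32(68)), (array([0.4662, 0.183 , 0.1053]), np.int32(76)), (array([0.4699, 0.1195, 0.1055]), np.int32(82))]
side knobtop 282 [ 0.438  -0.2696  0.0496] ((440.2322692871094, -268.8074035644531), (15.375694274902344, 45.395450592041016), 72.58023834228516)
side knobskirt 210 [ 0.4352 -0.2782  0.021 ] ((434.55157470703125, -277.1409606933594), (20.511329650878906, 44.925472259521484), 58.57732009887695)
side spin 73 [ 0.636  -0.254   0.0801] ((636.36962890625, -253.40084838867188), (9.885419845581055, 13.80840015411377), 12.368990898132324)
```

```bash
python3 - <<'E'
from h import *
for z in (.2,.061): print(plan([.4676,.1833,z],np.radians(3)))
E
```

```text
(array([-9.5443, -8.0907,  0.0103]), array([-0.0001, -0.001 , 13.5757]))
(array([-9.5446, -8.0908,  3.4853]), array([-0.0001, -0.001 , 13.5757]))
```

Request:
{"method": "drive_tool", "body": {
  "moves": [
    [[-1.2,-1,0],[0,0,1.6]],
    [[-2.4,-2,0],[0,0,3.2]],
    [[-3.5,-3,0],[0,0,4.8]],
    [[-4.7,-4,0],[0,0,6.4]],
    [[-5.8,-5,0],[0,0,8]],
    [[-6.9,-5.9,0],[0,0,9.6]],
    [[-8,-6.8,0],[0,0,11.2]],
    [[-8.8,-7.5,0],[0,0,12.8]]
  ],
  "fingers": 0,
  "newtons": 40
}}

```text
time_s: 1.5
tcp_pos: [0.4164, 0.2677, 0.2009]
tool_rot: [0.665, 0.746, 0.001, 0.0]
force: [1.5, -0.8, 0.0]
finger_gap: 0.0852
grip_force: 0.0
```

```bash
python3 - <<'E'
from h import *
for z in (.13,.061): print(plan([.4676,.1833,z],np.radians(3)))
print(env.sense()['q'])
E
```

```text
(array([-2.2431,  1.028 ,  1.7722]), array([ 0.0122, -0.0104,  0.7144]))
(array([-2.2446,  1.0261,  3.4972]), array([ 0.0122, -0.0104,  0.7144]))
[-0.8474  0.387   0.325   1.8688 -0.1538  0.9086 -0.3354]
```

Request:
{"method": "drive_tool", "body": {
  "moves": [
    [[0,0,0],[0,0,0]],
    [[0,0,0],[0,0,0]],
    [[0,0,0],[0,0,0]],
    [[0,0,0],[0,0,0]],
    [[0,0,0],[0,0,0]],
    [[0,0,0],[0,0,0]],
    [[0,0,0],[0,0,0]],
    [[0,0,0],[0,0,0]]
  ]
}}

```text
time_s: 2.3
tcp_pos: [0.4154, 0.2694, 0.2004]
tool_rot: [0.663, 0.748, -0.0, -0.0]
force: [0.3, -0.6, 0.4]
finger_gap: 0.0853
grip_force: 0.0
```

```bash
python3 - <<'E'
from h import *
for z in (.13,.061): print(plan([.4676,.1833,z],np.radians(3)))
s=env.sense();print(s['tcp_pos'],s['q'])
E
```

```text
(array([-2.2938,  1.0376,  1.759 ]), array([-0.001 ,  0.0008,  0.7805]))
(array([-2.2937,  1.0377,  3.484 ]), array([-0.001 ,  0.0008,  0.7805]))
[0.4154 0.2694 0.2004] [-0.8502  0.3884  0.3231  1.8681 -0.153   0.9091 -0.3347]
```

Request:
{"method": "drive_tool", "body": {
  "moves": [
    [[-0.8,0.35,0],[0,0,0.3]],
    [[-1.6,0.7,0],[0,0,0.6]],
    [[-2.3,1.04,0],[0,0,0.78]],
    [[-2.3,1.04,0.2],[0,0,0.78]],
    [[-2.3,1.04,1],[0,0,0.78]],
    [[-2.3,1.04,1.75],[0,0,0.78]],
    [[-2.3,1.04,1.75],[0,0,0.78]],
    [[-2.3,1.04,1.75],[0,0,0.78]]
  ]
}}

```text
time_s: 3.1
tcp_pos: [0.4676, 0.1833, 0.1305]
tool_rot: [0.688, 0.725, -0.0, -0.0]
force: [-0.4, -1.1, -0.1]
finger_gap: 0.0853
grip_force: 0.0
```

```bash
python3 - <<'E'
from h import *
for z in (.13,.061): print(plan([.4676,.1833,z],np.radians(3)))
im,d=optics.read_camera("wrist"); cv2.imwrite("pics/w1.png",im[:,:,::-1])
E
```

```text
(array([ 0.0006, -0.001 ,  0.0125]), array([-0.009 ,  0.0022,  0.0028]))
(array([0.0009, 0.0004, 1.7375]), array([-0.009 ,  0.0022,  0.0028]))
```

View pics/w1.png

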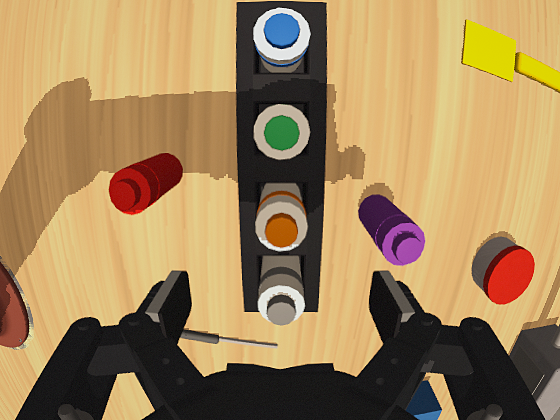

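The wrist view shows the orange cartridge at (280,228), centred between the fingers, with clear space on both sides. I'll descend and close.

Request:
{"method": "drive_tool", "body": {
  "moves": [
    [[0,0,0.6],[0,0,0]],
    [[0,0,1.2],[0,0,0]],
    [[0,0,1.74],[0,0,0]],
    [[0,0,1.74],[0,0,0]],
    [[0,0,1.74],[0,0,0]],
    [[0,0,1.74],[0,0,0]],
    [[0,0,1.74],[0,0,0]],
    [[0,0,1.74],[0,0,0]]
  ]
}}

```text
time_s: 3.95
tcp_pos: [0.4684, 0.1831, 0.0618]
tool_rot: [0.688, 0.725, 0.001, 0.0]
force: [0.3, -0.4, 0.2]
finger_gap: 0.0855
grip_force: 0.0
```

Request:
{"method": "drive_tool", "body": {
  "moves": [
    [[0,0,0],[0,0,0]],
    [[0,0,0],[0,0,0]],
    [[0,0,0],[0,0,0]],
    [[0,0,0],[0,0,0]],
    [[0,0,0],[0,0,0]],
    [[0,0,0],[0,0,0]],
    [[0,0,0],[0,0,0]],
    [[0,0,0],[0,0,0]]
  ],
  "fingers": 1,
  "newtons": 40
}}

```text
time_s: 4.75
tcp_pos: [0.468, 0.1829, 0.0612]
tool_rot: [0.689, 0.725, 0.0, 0.0]
force: [-0.1, 0.3, 5.5]
finger_gap: 0.0325
grip_force: 39.5
```

Request:
{"method": "drive_tool", "body": {
  "moves": [
    [[0,0,-0.4],[0,0,0]],
    [[0,0,-0.8],[0,0,0]],
    [[0,0,-1.3],[0,0,0]],
    [[0,0,-1.9],[0,0,0]],
    [[0,0,-2.5],[0,0,0]],
    [[0,0,-2.9],[0,0,0]],
    [[0,0,-3.0],[0,0,0]],
    [[0,0,-3.0],[0,0,0]]
  ]
}}

```text
time_s: 5.55
tcp_pos: [0.4676, 0.1829, 0.1806]
tool_rot: [0.688, 0.725, -0.0, -0.0]
force: [0.1, -1.0, -1.5]
finger_gap: 0.0324
grip_force: 39.8
```

```bash
python3 - <<'E'
from h import *
im,d=optics.read_camera("side"); im2,_=optics.read_camera("wrist")
cv2.imwrite("pics/s2.png",np.hstack([cv2.resize(im[60:270,100:380],(400,300)),cv2.resize(im2,(400,300))])[:,:,::-1])
for z in (.185,.065): print(plan([.6307,-.1348,z],np.radians(4.25)))
E
```

```text
(array([-8.1385,  3.6771, -0.1366]), array([-0.0277,  0.01  , -0.2532]))
(array([-8.1359,  3.6843,  2.8634]), array([-0.0277,  0.01  , -0.2532]))
```

View pics/s2.png

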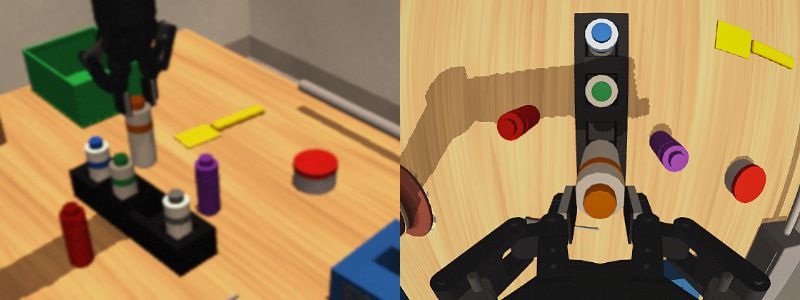

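The cartridge is held upright, clear of the rack (side view about (140,130)).

Request:
{"method": "drive_tool", "body": {
  "moves": [
    [[-0.8,0.36,-0.14],[0,0,0]],
    [[-1.7,0.77,-0.14],[0,0,0]],
    [[-2.6,1.18,-0.14],[0,0,0]],
    [[-3.5,1.58,-0.14],[0,0,0]],
    [[-4.4,1.99,-0.14],[0,0,0]],
    [[-5.3,2.4,-0.14],[0,0,0]],
    [[-6.2,2.8,-0.14],[0,0,-0.1]],
    [[-6.8,3.07,-0.14],[0,0,-0.25]]
  ]
}}

```text
time_s: 6.45
tcp_pos: [0.6044, -0.0862, 0.1846]
tool_rot: [0.682, 0.732, -0.002, -0.0]
force: [0.5, 0.1, -0.8]
finger_gap: 0.0326
grip_force: 39.9
```

```bash
python3 - <<'E'
from h import *
print(plan([.6307,-.1348,.185],np.radians(4.25)),env.sense()['q'])
E
```

```text
(array([-1.2597,  0.5693, -0.0089]), array([-0.0312,  0.0191, -0.0387])) [-0.1078  0.5875  0.3537  1.5718 -0.2239  1.0248  0.3792]
```

Request:
{"method": "drive_tool", "body": {
  "moves": [
    [[-0.7,0.32,0],[0,0,0]],
    [[-1.33,0.6,0],[0,0,0]],
    [[-1.33,0.6,0],[0,0,0]],
    [[-1.33,0.6,0],[0,0,0]],
    [[-1.33,0.6,0],[0,0,0]],
    [[-1.33,0.6,0],[0,0,0]],
    [[-1.33,0.6,0],[0,0,0]],
    [[-1.33,0.6,0],[0,0,0]]
  ]
}}

```text
time_s: 7.25
tcp_pos: [0.6324, -0.1329, 0.1866]
tool_rot: [0.68, 0.733, 0.0, -0.0]
force: [0.0, -0.4, -0.8]
finger_gap: 0.0323
grip_force: 39.9
```

```bash
python3 - <<'E'
from h import *
s=env.sense(); t=s['tcp_pos']; print(t, plan([.6307,-.1348,.185],np.radians(4.25)))
for c in ("top","side"):
    k=optics.calibration(c); im,d=optics.read_camera(c); P=cloud(c,d)
    near=(d>0)&(np.hypot(P[...,0]-t[0],P[...,1]-t[1])<.03)
    hsv=cv2.cvtColor(im,cv2.COLOR_RGB2HSV); org=(hsv[...,0]<15)&(hsv[...,1]>150)&near
    for lo,hi in ((.125,.175),(.18,.2),(.2,.24)):
        m=near&(P[...,2]>lo)&(P[...,2]<hi)&(org if lo>.13 else True)
        if m.sum()>5: print(c,lo,m.sum(),P[m].min(0),P[m].max(0),P[m].mean(0))
    # body below pads: axis fit with known radius 18mm at height slices
    from scipy.optimize import least_squares
    for lo in (.132,.142,.152,.162):
        m=near&(P[...,2]>lo)&(P[...,2]<lo+.01)
        q=P[m][:,:2]
        if len(q)>10:
            r=least_squares(lambda c_:np.hypot(*(q-c_).T)-.018,t[:2]-(ray(c,(280,210))[1][:2])*-.0,loss='soft_l1',f_scale=.001)
            print(c,'axis',lo,len(q),r.x-t[:2],r.cost)
    cv2.imwrite(f"pics/{c}3.png",im[:,:,::-1])
E
```

```text
[ 0.6324 -0.1329  0.1866] (array([-0.0441, -0.0458,  0.0397]), array([ 0.0014, -0.0022,  0.008 ]))
side 0.125 392 [ 0.6124 -0.1493  0.1316] [ 0.6398 -0.1142  0.1747] [ 0.6216 -0.1378  0.1551]
side 0.18 107 [ 0.6125 -0.1495  0.1891] [ 0.6402 -0.1177  0.1999] [ 0.6205 -0.1383  0.1951]
side 0.2 77 [ 0.6035 -0.1489  0.2   ] [ 0.6514 -0.1177  0.2335] [ 0.6309 -0.1359  0.2201]
side axis 0.132 72 [0.0015 0.0038] 2.8096674236935123e-05
side axis 0.142 92 [0.001  0.0033] 2.2635372220718274e-05
side axis 0.152 97 [0.0008 0.0033] 3.1799180996298764e-05
side axis 0.162 94 [0.0007 0.0034] 3.4130563983129993e-05
```

```bash
python3 - <<'E'
from h import *
t=env.sense()['tcp_pos']
th=np.radians(4.25); Rw=np.array([[np.cos(th),-np.sin(th)],[np.sin(th),np.cos(th)]])
for c in ("top","side"):
    d=np.load(f"/tmp/{c}d.npy"); im=cv2.imread(f"pics/{c}0.png"); 
    # well mouth: cast every pixel onto z=.06 and mark pixels whose depth lies behind the top plane
    k=optics.calibration(c); P=cloud(c,d)
    o,_=ray(c,(0,0),k); f=(.06-o[2])/(P[...,2]-o[2]); Q=o+(P-o)*f[...,None]
    w=(Q[...,:2]-[.635,-.195])@Rw
    m=(d>0)&(P[...,2]<.053)&(abs(w[...,0])<.045)&(abs(w[...,1]-.06)<.04)
    W=w[m]; print(c,m.sum(),"well in warmer axes lo/hi",np.percentile(W,1,axis=0),np.percentile(W,99,axis=0), (np.array([.635,-.195])+Rw@((np.percentile(W,1,axis=0)+np.percentile(W,99,axis=0))/2)))
k=optics.calibration("side"); im,d=optics.read_camera("side"); P=cloud("side",d)
m=(d>0)&(np.hypot(P[...,0]-t[0],P[...,1]-t[1])<.03)&(P[...,2]>.222)&(P[...,2]<.24)
hsv=cv2.cvtColor(im,cv2.COLOR_RGB2HSV); m&=(hsv[...,0]<15)&(hsv[...,1]>150)
print('cap',m.sum(),P[m].mean(0),P[m].min(0),P[m].max(0),t)
cv2.imwrite("pics/s3.png",cv2.resize(im[100:310,280:560],(800,600),interpolation=cv2.INTER_CUBIC)[:,:,::-1])
E
```

```text
top 342 well in warmer axes lo/hi [-0.0203  0.0419] [0.018  0.0802] [ 0.6294 -0.1342]
side 297 well in warmer axes lo/hi [-0.0227  0.0406] [0.0151 0.0786] [ 0.6268 -0.1359]
cap 52 [ 0.6344 -0.1364  0.2289] [ 0.6048 -0.1414  0.2225] [ 0.6497 -0.1263  0.2334] [ 0.6324 -0.1333  0.1866]<stdin>:8: RuntimeWarning: divide by zero encountered in divide
<stdin>:8: RuntimeWarning: invalid value encountered in multiply
```

View pics/s3.png

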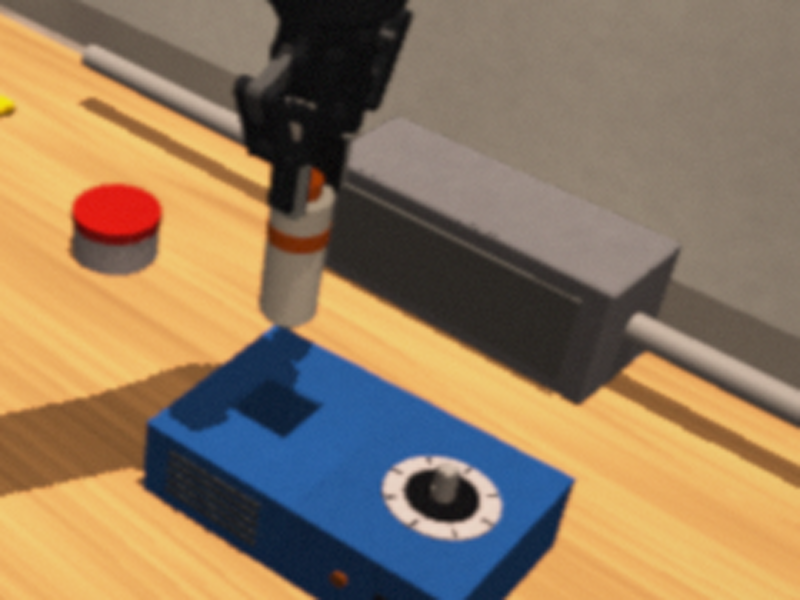

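The side view shows the cartridge held upright by its upper body (300,240), with the well at (280,408) clear and empty. I'll check the in-hand offset with the wrist depth.

```bash
python3 - <<'E'
from h import *
from scipy.optimize import least_squares
s=env.sense(); t=s['tcp_pos']; k=optics.calibration("wrist"); im,d=optics.read_camera("wrist"); P=cloud("wrist",d,k)
near=(d>0)&(np.hypot(P[...,0]-t[0],P[...,1]-t[1])<.032)
for lo in (.13,.14,.15,.16,.195):
    m=near&(P[...,2]>lo)&(P[...,2]<lo+.01); q=P[m][:,:2]
    if len(q)>10:
        r=least_squares(lambda c_:np.hypot(*(q-c_).T)-.018,t[:2],loss='soft_l1',f_scale=.001); print('axis',lo,len(q),r.x-t[:2],np.sqrt(2*r.cost/len(q)),q.min(0)-t[:2],q.max(0)-t[:2])
m=near&(P[...,2]>.223)&(P[...,2]<.245); print('cap',m.sum(),P[m].mean(0)-t,P[m].max(0))
w=(d>0)&(abs(P[...,2]-.06)<.004)&(P[...,0]>.5); print('top plane',w.sum(),P[w].mean(0))
E
```

```text
axis 0.13 41 [-0.001  0.002] 0.0001807841753106455 [-0.0178  0.0074] [0.0143 0.0203]
axis 0.14 171 [-0.0011  0.0019] 0.00017619603848225814 [-0.0189  0.0052] [0.0145 0.0203]
axis 0.15 192 [-0.0012  0.002 ] 0.00020175908838655115 [-0.019   0.0049] [0.0147 0.0206]
axis 0.16 220 [-0.0013  0.002 ] 0.00017610446515737877 [-0.0191  0.0048] [0.0143 0.0204]
axis 0.195 463 [-0.0016  0.0024] 0.00028481263075366345 [-0.0199  0.0038] [0.0166 0.0209]
cap 3621 [-0.0019  0.0057  0.0469] [ 0.6606 -0.1182  0.245 ]
top plane 17295 [ 0.6616 -0.1437  0.06  ]
```

```bash
python3 - <<'E' 2>/dev/null
from h import *
s=env.sense(); t=s['tcp_pos']; k=optics.calibration("wrist"); im,d=optics.read_camera("wrist"); P=cloud("wrist",d,k)
th=np.radians(4.25); Rw=np.array([[np.cos(th),-np.sin(th)],[np.sin(th),np.cos(th)]])
o,_=ray("wrist",(0,0),k); Q=o+(P-o)*((.06-o[2])/(P[...,2]-o[2]))[...,None]; w=(Q[...,:2]-[.635,-.195])@Rw
m=(d>0)&(P[...,2]<.054)&(abs(w[...,0])<.04)&(abs(w[...,1]-.06)<.04); print(m.sum(),np.percentile(w[m],[1,99],axis=0))
e=(d>0)&(abs(P[...,2]-.06)<.003)&(P[...,0]>.5); W=w[e]; print('warmer ext',W.min(0),W.max(0))
print(plan([.6305,-.1367,.125],np.radians(4.25)),plan([.6305,-.1367,.065],np.radians(4.25)))
E
```

```text
1085 [[-0.021   0.053 ]
 [ 0.0188  0.0823]]
warmer ext [-0.0713 -0.3092] [0.2774 0.2982]
(array([-0.073 , -0.0529,  1.5379]), array([ 0.0008,  0.0004, -0.0037])) (array([-0.0729, -0.053 ,  3.0379]), array([ 0.0008,  0.0004, -0.0037]))
```

Request:
{"method": "drive_tool", "body": {
  "moves": [
    [[-0.06,-0.05,0.3],[0,0,0]],
    [[-0.06,-0.05,0.8],[0,0,0]],
    [[-0.06,-0.05,1.3],[0,0,0]],
    [[-0.06,-0.05,1.6],[0,0,0]],
    [[-0.06,-0.05,1.75],[0,0,0]],
    [[-0.06,-0.05,1.9],[0,0,0]],
    [[-0.06,-0.05,2.0],[0,0,0]],
    [[-0.06,-0.05,2.1],[0,0,0]]
  ]
}}

```text
time_s: 8.3
tcp_pos: [0.6311, -0.1365, 0.1027]
tool_rot: [0.681, 0.733, 0.0, 0.001]
force: [0.1, -0.2, -0.9]
finger_gap: 0.0323
grip_force: 39.9
```

No contact force, and the foot is about 10 mm into the well. Continuing down.

Request:
{"method": "drive_tool", "body": {
  "moves": [
    [[0,0,0.15],[0,0,0]],
    [[0,0,0.3],[0,0,0]],
    [[0,0,0.45],[0,0,0]],
    [[0,0,0.6],[0,0,0]],
    [[0,0,0.75],[0,0,0]],
    [[0,0,0.85],[0,0,0]],
    [[0,0,0.93],[0,0,0]],
    [[0,0,0.96],[0,0,0]]
  ]
}}

```text
time_s: 9.1
tcp_pos: [0.6305, -0.1362, 0.0636]
tool_rot: [0.681, 0.733, -0.0, -0.0]
force: [0.0, 0.7, -0.8]
finger_gap: 0.0325
grip_force: 39.9
```

Request:
{"method": "drive_tool", "body": {
  "moves": [
    [[0,0,0.03],[0,0,0]],
    [[0,0,0.06],[0,0,0]],
    [[0,0,0.06],[0,0,0]],
    [[0,0,0.06],[0,0,0]],
    [[0,0,0.06],[0,0,0]],
    [[0,0,0.06],[0,0,0]],
    [[0,0,0.06],[0,0,0]],
    [[0,0,0.06],[0,0,0]]
  ]
}}

```text
time_s: 9.9
tcp_pos: [0.6311, -0.1365, 0.0632]
tool_rot: [0.681, 0.733, 0.0, 0.001]
force: [-0.9, 1.2, 5.3]
finger_gap: 0.0326
grip_force: 40.7
```

Request:
{"method": "drive_tool", "body": {
  "moves": [
    [[0,0,0],[0,0,0]],
    [[0,0,0],[0,0,0]],
    [[0,0,0],[0,0,0]],
    [[0,0,0],[0,0,0]],
    [[0,0,0],[0,0,0]],
    [[0,0,0],[0,0,0]],
    [[0,0,0],[0,0,0]],
    [[0,0,0],[0,0,0]]
  ],
  "fingers": 0
}}

```text
time_s: 10.7
tcp_pos: [0.6306, -0.1363, 0.0616]
tool_rot: [0.681, 0.733, -0.0, -0.0]
force: [0.1, -1.6, -0.2]
finger_gap: 0.0852
grip_force: 0.0
```

Request:
{"method": "drive_tool", "body": {
  "moves": [
    [[0,0,-0.3],[0,0,0]],
    [[0,0,-0.8],[0,0,0]],
    [[0,0,-1.5],[0,0,0]],
    [[0,0,-2.3],[0,0,0]],
    [[0,0,-3.0],[0,0,0]],
    [[0,0,-3.4],[0,0,0]],
    [[0,0,-3.4],[0,0,0]],
    [[0,0,-3.4],[0,0,0]]
  ]
}}

```text
time_s: 11.5
tcp_pos: [0.6303, -0.1361, 0.1978]
tool_rot: [0.681, 0.733, 0.0, -0.0]
force: [-1.1, 0.6, -1.3]
finger_gap: 0.0852
grip_force: 0.0
```

```bash
python3 - <<'E'
from h import *
s=env.sense(); print(s['tcp_pos'],s['q'])
for c in("top","side"):
    im,d=optics.read_camera(c); P=cloud(c,d); m=(d>0)&(np.hypot(P[...,0]-.63,P[...,1]+.135)<.03)&(P[...,2]>.08)&(P[...,2]<.13); 
    if m.sum(): print(c,m.sum(),np.percentile(P[m],[2,50,98],axis=0))
k=optics.calibration("wrist");im,d=optics.read_camera("wrist");P=cloud("wrist",d,k)
m=(d>0)&(np.hypot(P[...,0]-.63,P[...,1]+.135)<.014)&(P[...,2]>.1)&(P[...,2]<.13);print(m.sum(),np.percentile(P[m],[2,50,98],axis=0))
m=(d>0)&(abs(P[...,2]-.06)<.006)&(np.hypot(P[...,0]-.635,P[...,1]+.195)<.1);print('top',np.median(P[m],axis=0))
# view with spindle enlarged
pz=proj("wrist",[[.6395,-.2545,.086]],k)[0]; print(pz)
cv2.imwrite("pics/w4.png",im[:,:,::-1])
E
```

```text
[ 0.6303 -0.1361  0.1978] [-0.0199  0.6284  0.352   1.4511 -0.2293  1.1026  0.4477]
side 366 [[ 0.6138 -0.1505  0.081 ]
 [ 0.6233 -0.1388  0.0963]
 [ 0.6426 -0.1184  0.1099]]
553 [[ 0.6203 -0.1431  0.1015]
 [ 0.6299 -0.1328  0.1098]
 [ 0.6396 -0.1235  0.1113]]
top [ 0.6345 -0.1886  0.06  ]
[282.1576 310.2357]
```

View pics/w4.png

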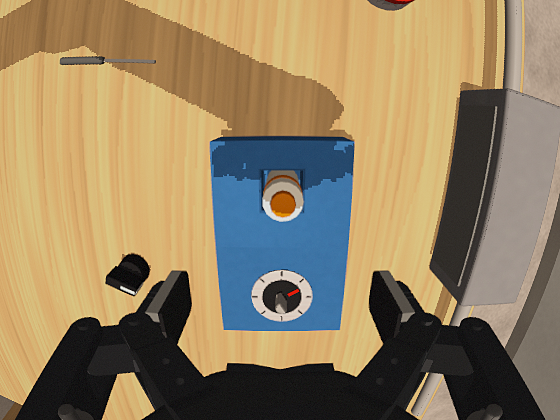

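The cartridge is seated: its cap top is at 0.110 m. In the wrist view the spindle sits at (282,300) with its red line pointing right and slightly up (294,293), and the knob is at (128,272). Next I measure the spindle's angle and the knob.

```bash
python3 - <<'E'
from h import *
k=optics.calibration("wrist");im,d=optics.read_camera("wrist");P=cloud("wrist",d,k)
hsv=cv2.cvtColor(im,cv2.COLOR_RGB2HSV); near=(d>0)&(np.hypot(P[...,0]-.6395,P[...,1]+.2545)<.05)
red=near&((hsv[...,0]<8)|(hsv[...,0]>172))&(hsv[...,1]>130)&(hsv[...,2]>80)
print('red',red.sum(),P[red].mean(0))
ring=near&(hsv[...,1]<60)&(hsv[...,2]>150)&(P[...,2]<.068)
(c,(a,b),_)=cv2.fitEllipse(P[ring][:,:2].astype(np.float32)*1000) if 0 else cv2.minEnclosingCircle(P[ring][:,:2].astype(np.float32)*1000)+(0,) if 0 else ((0,0),(0,0),0)
q=P[ring][:,:2]; h=cv2.convexHull(q.astype(np.float32)*1000)[:,0]; print('ring',len(q),P[ring].mean(0),cv2.fitEllipse(h))
r=P[red][:,:2]; vx=cv2.fitLine((r*1000).astype(np.float32),cv2.DIST_L2,0,.01,.01).ravel(); print('line dir',np.degrees(np.arctan2(vx[1],vx[0])),vx)
cx=np.array(cv2.fitEllipse(h)[0])/1000; v=r.mean(0)-cx; print('from ring centre',np.degrees(np.arctan2(v[1],v[0])),np.linalg.norm(v))
sp=near&(P[...,2]>.08); print('tip',sp.sum(),P[sp].mean(0),P[sp].max(0),P[sp].min(0))
kn=(d>0)&(np.hypot(P[...,0]-.4387,P[...,1]+.269)<.04)&(P[...,2]>.046)&(P[...,2]<.06); print('knob',kn.sum(),P[kn].mean(0),cv2.minAreaRect(P[kn][:,:2].astype(np.float32)*1000))
wl=kn&(hsv[...,2]>170)&(hsv[...,1]<60); print('white',P[wl].mean(0))
E
```

```text
red 48 [ 0.6507 -0.2453  0.0635]
ring 1364 [ 0.6386 -0.2514  0.061 ] ((638.7351684570312, -253.89524841308594), (68.31702423095703, 69.37442779541016), 9.09952449798584)
line dir 36.345844 [   0.8055    0.5927  650.7268 -245.285 ]
from ring centre 35.67926123027374 0.014762679029822723
tip 104 [ 0.6368 -0.252   0.0845] [ 0.6438 -0.2461  0.0871] [ 0.6316 -0.2586  0.0801]
knob 356 [ 0.4401 -0.2675  0.0509] ((439.41339111328125, -268.4154052734375), (15.278658866882324, 45.05765914916992), 73.06046295166016)
white [ 0.4496 -0.2729  0.0522]
```

```bash
cat >> h.py <<'E'
def go(pos,yaw_deg):
    "units to TCP pos with tool y at exactly this world yaw, shortest turn"
    s=env.sense(); C=R.from_quat(s['tool_rot']); a=np.radians(yaw_deg)
    y=np.array([np.cos(a),np.sin(a),0]); z=np.array([0,0,-1.]); G=R.from_matrix(np.c_[np.cross(y,z),y,z])
    return C.inv().apply(np.array(pos)-s['tcp_pos'])/.04, np.degrees((C.inv()*G).as_rotvec())/5
E
python3 -c "
from h import *
print(go([.4392,-.2688,.15],-107.3))"
```

```text
(array([-2.963 , -4.9934,  1.1651]), array([-0.0301,  0.0256, 22.3054]))
```

Request:
{"method": "drive_tool", "body": {
  "moves": [
    [[-0.2,-0.4,0],[0,0,1.5]],
    [[-0.5,-0.9,0],[0,0,3]],
    [[-0.8,-1.4,0],[0,0,4.5]],
    [[-1.2,-2.0,0],[0,0,6]],
    [[-1.5,-2.6,0],[0,0,7.5]],
    [[-1.9,-3.2,0],[0,0,9]],
    [[-2.2,-3.8,0],[0,0,10.5]],
    [[-2.5,-4.2,0],[0,0,12]]
  ]
}}

```text
time_s: 12.5
tcp_pos: [0.4681, -0.249, 0.1971]
tool_rot: [0.957, 0.291, -0.001, -0.001]
force: [0.5, -0.2, 0.5]
finger_gap: 0.0856
grip_force: 0.0
```

Request:
{"method": "drive_tool", "body": {
  "moves": [
    [[0,0,0],[0,0,1.5]],
    [[0,0,0],[0,0,3]],
    [[0,0,0],[0,0,4.5]],
    [[0,0,0],[0,0,6]],
    [[0,0,0],[0,0,7.5]],
    [[0,0,0],[0,0,9]],
    [[0,0,0],[0,0,10]],
    [[0,0,0],[0,0,10]]
  ]
}}

```text
time_s: 13.3
tcp_pos: [0.4702, -0.2479, 0.1968]
tool_rot: [0.991, -0.137, -0.001, 0.0]
force: [0.3, -0.1, 0.1]
finger_gap: 0.0853
grip_force: 0.0
```

```bash
python3 -c "
from h import *
print(go([.4392,-.2688,.12],-107.3),env.sense()['q'])"
```

```text
(array([-0.6007,  0.7121,  1.9205]), array([0.0056, 0.0217, 0.31  ])) [-0.1291  0.5757  0.9166  1.7874 -0.5219  1.0439 -0.8624]
```

Request:
{"method": "drive_tool", "body": {
  "moves": [
    [[-0.3,0.35,0],[0,0,0.15]],
    [[-0.6,0.71,0],[0,0,0.3]],
    [[-0.6,0.71,0.5],[0,0,0.3]],
    [[-0.6,0.71,1.2],[0,0,0.3]],
    [[-0.6,0.71,1.9],[0,0,0.3]],
    [[-0.6,0.71,1.9],[0,0,0.3]],
    [[-0.6,0.71,1.9],[0,0,0.3]],
    [[-0.6,0.71,1.9],[0,0,0.3]]
  ]
}}

```text
time_s: 14.1
tcp_pos: [0.4397, -0.2707, 0.1232]
tool_rot: [0.989, -0.151, 0.001, 0.001]
force: [-0.1, 0.2, -1.0]
finger_gap: 0.085
grip_force: 0.0
```

```bash
python3 - <<'E'
from h import *
k=optics.calibration("wrist");im,d=optics.read_camera("wrist");P=cloud("wrist",d,k)
kn=(d>0)&(np.hypot(P[...,0]-.4392,P[...,1]+.2688)<.04)&(P[...,2]>.048)&(P[...,2]<.056); print('knob',kn.sum(),P[kn].mean(0),cv2.minAreaRect(P[kn][:,:2].astype(np.float32)*1000))
print(go([.4392,-.2688,.0245],-107.3),env.sense()['q'])
cv2.imwrite("pics/w5.png",im[:,:,::-1])
E
```

```text
knob 945 [ 0.4392 -0.2693  0.052 ] ((438.8325500488281, -268.99005126953125), (13.874449729919434, 43.750064849853516), 73.06767272949219)
(array([-0.038 , -0.0364,  2.4684]), array([ 0.012 , -0.0337, -0.0022])) [-0.0208  0.6383  0.8397  1.9206 -0.6243  0.8619 -0.7264]
```

View pics/w5.png

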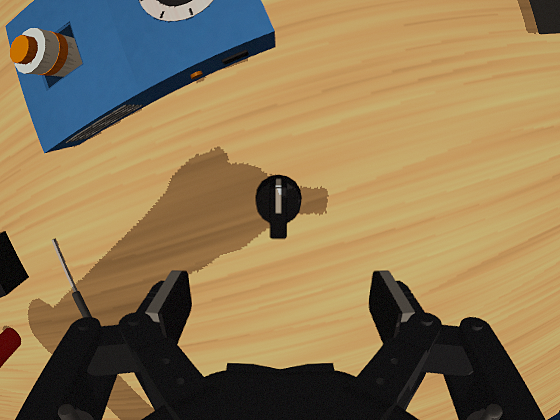

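The knob is centred between the fingers at (278,205), with the bar aligned across the closing direction. I'll descend and grip.

Request:
{"method": "drive_tool", "body": {
  "moves": [
    [[-0.04,-0.03,0.7],[0,0,0]],
    [[-0.04,-0.03,1.4],[0,0,0]],
    [[-0.04,-0.03,2.0],[0,0,0]],
    [[-0.04,-0.03,2.3],[0,0,0]],
    [[-0.04,-0.03,2.4],[0,0,0]],
    [[-0.04,-0.03,2.45],[0,0,0]],
    [[-0.04,-0.03,2.45],[0,0,0]],
    [[-0.04,-0.03,2.45],[0,0,0]]
  ]
}}

```text
time_s: 14.95
tcp_pos: [0.4391, -0.268, 0.0246]
tool_rot: [0.989, -0.15, 0.001, 0.0]
force: [0.5, -0.3, -0.4]
finger_gap: 0.0856
grip_force: 0.0
```

Request:
{"method": "drive_tool", "body": {
  "moves": [
    [[0,0,0],[0,0,0]],
    [[0,0,0],[0,0,0]],
    [[0,0,0],[0,0,0]],
    [[0,0,0],[0,0,0]],
    [[0,0,0],[0,0,0]],
    [[0,0,0],[0,0,0]],
    [[0,0,0],[0,0,0]],
    [[0,0,0],[0,0,0]]
  ],
  "fingers": 1,
  "newtons": 70
}}

```text
time_s: 15.75
tcp_pos: [0.4384, -0.2675, 0.0236]
tool_rot: [0.989, -0.15, -0.0, 0.0]
force: [0.1, 0.1, 0.0]
finger_gap: 0.0003
grip_force: 0.0
```

Request:
{"method": "drive_tool", "body": {
  "moves": [
    [[0,0,0],[0,0,0]],
    [[0,0,0],[0,0,0]],
    [[0,0,-0.4],[0,0,0]],
    [[0,0,-0.9],[0,0,0]],
    [[0,0,-1.6],[0,0,0]],
    [[0,0,-2.3],[0,0,0]],
    [[0,0,-2.7],[0,0,0]],
    [[0,0,-2.7],[0,0,0]]
  ]
}}

```text
time_s: 16.55
tcp_pos: [0.4396, -0.2687, 0.1337]
tool_rot: [0.989, -0.15, 0.002, 0.001]
force: [-1.5, -0.1, 0.5]
finger_gap: -0.0001
grip_force: 0.0
```

```bash
python3 -c "
from h import *
print(go([.639,-.2541,.14],-54),env.sense()['q'])"
```

```text
(array([ 4.6532, -1.8286, -0.138 ]), array([  0.0388,  -0.0442, -10.6534])) [-0.035   0.6231  0.8555  1.9145 -0.6095  0.8799 -0.7393]
```

The fingers closed to zero, so the knob was missed. I'll look at the knob and where the pads really are.

```bash
python3 - <<'E'
from h import *
k=optics.calibration("wrist");im,d=optics.read_camera("wrist");s=env.sense();t=s['tcp_pos'];P=cloud("wrist",d,k);C=R.from_quat(s['tool_rot'])
kn=(d>0)&(np.hypot(P[...,0]-.4392,P[...,1]+.2688)<.05)&(P[...,2]>.047)&(P[...,2]<.056); print('knob',kn.sum(),P[kn].mean(0),cv2.minAreaRect(P[kn][:,:2].astype(np.float32)*1000) if kn.sum()>5 else 0)
near=(d>0)&(d<.25)&(P[...,2]>.1); L=C.inv().apply((P[near]-t)); m=(abs(L[:,1])<.03)&(L[:,2]>-.05); 
print(np.percentile(L[m],[0,2,50,98,100],axis=0)); tip=m&(L[:,2]>np.percentile(L[m,2],99)-.006); print('tip region',L[tip].min(0),L[tip].max(0))
print('tcp px',proj("wrist",t,k),'cam in tool',C.inv().apply(ray("wrist",(0,0),k)[0]-t))
im2,d2=optics.read_camera("side"); 
cv2.imwrite("pics/c6.png",np.hstack([cv2.resize(im,(400,300)),cv2.resize(im2[210:420,240:520],(400,300))])[:,:,::-1])
E
```

```text
knob 876 [ 0.4392 -0.2694  0.052 ] ((438.51318359375, -269.2952575683594), (13.528326988220215, 44.311546325683594), 72.64672088623047)
[[ 0.005  -0.0121 -0.05  ]
 [ 0.0056 -0.0112 -0.0497]
 [ 0.01    0.0014 -0.0444]
 [ 0.0109  0.0142 -0.0363]
 [ 0.0111  0.0151 -0.0351]]
tip region [ 0.0055 -0.0111 -0.0421] [ 0.011   0.014  -0.0351]
tcp px [[277.501  247.9588]] cam in tool [ 0.0774  0.0013 -0.1753]
```

View pics/c6.png

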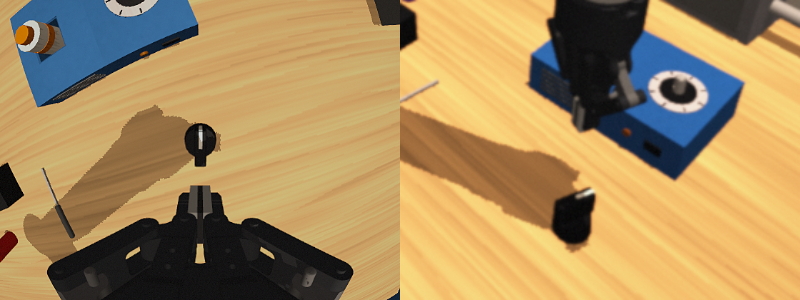

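```bash
python3 - <<'E'
from h import *
k=optics.calibration("wrist");s=env.sense();t=s['tcp_pos'];C=R.from_quat(s['tool_rot'])
im,d=optics.read_camera("wrist");P=cloud("wrist",d,k)
for row in range(240,300,6):
    o,v=ray("wrist",(278,row),k); o=C.inv().apply(o-t); v=C.inv().apply(v); print(row,im[row,270],C.inv().apply(P[row,270]-t),'plane x=.011:',(o+v*(.011-o[0])/v[0])[2], d[row,270])
ims,ds=optics.read_camera("side"); ps=cloud("side",ds); m=(ds>0)&(np.linalg.norm(ps[...,:2]-t[:2],axis=-1)<.03)&(ps[...,2]>.1); print('side lowest gripper pts',np.sort(ps[m][:,2])[:10])
imt,dt=optics.read_camera("top"); 
E
```

```text
240 [207 173 111] [-0.0497 -0.0094  0.1308] plane x=.011: -0.015039203160052389 0.32854408
246 [206 176 113] [-0.0567 -0.0095  0.1318] plane x=.011: -0.02294096096688719 0.3316372
252 [207 178 113] [-0.0631 -0.0095  0.1308] plane x=.011: -0.030203384029272973 0.33262914
258 [217 170 105] [-0.0699 -0.0096  0.1307] plane x=.011: -0.03690543388413395 0.33465207
264 [80 73 67] [ 0.0098 -0.0038 -0.0409] plane x=.011: -0.04311362881220901 0.14692613
270 [80 75 67] [ 0.009  -0.0037 -0.0452] plane x=.011: -0.048884404322974695 0.1430371
276 [79 74 64] [ 0.0097 -0.0035 -0.0519] plane x=.011: -0.054265956002746266 0.13648364
282 [79 73 65] [ 0.009  -0.0034 -0.0559] plane x=.011: -0.059299692492863695 0.13285328
288 [78 73 63] [ 0.0091 -0.0033 -0.0609] plane x=.011: -0.06402139155104901 0.12808926
294 [78 72 64] [ 0.0099 -0.0031 -0.0667] plane x=.011: -0.06846212765550255 0.122252926
side lowest gripper pts [0.1604 0.1604 0.1617 0.162  0.1622 0.1622 0.1628 0.163  0.163  0.1634]
```

Both cameras show that the shut fingertips end about 30 mm behind the reported TCP; the knob is untouched. I'll open, go lower by that amount, and grip again.

Request:
{"method": "drive_tool", "body": {
  "moves": [
    [[0,0,0],[0,0,0]],
    [[0,0,0],[0,0,0]],
    [[0,0,0],[0,0,0]],
    [[0,0,0],[0,0,0]],
    [[0,0,0],[0,0,0]],
    [[0,0,0],[0,0,0]],
    [[0,0,0],[0,0,0]],
    [[0,0,0],[0,0,0]]
  ],
  "fingers": 0
}}

```text
time_s: 17.6
tcp_pos: [0.4385, -0.2675, 0.1317]
tool_rot: [0.989, -0.15, 0.0, 0.0]
force: [0.0, -0.1, 0.3]
finger_gap: 0.0855
grip_force: 0.0
```

```bash
python3 - <<'E'
from h import *
k=optics.calibration("wrist");s=env.sense();t=s['tcp_pos'];C=R.from_quat(s['tool_rot'])
im,d=optics.read_camera("wrist");P=cloud("wrist",d,k); near=(d>0)&(d<.25)&(P[...,2]>.1); L=C.inv().apply(P[near]-t); m=(L[:,2]>-.08)&(abs(L[:,1])<.07)
i=np.argsort(L[m,2])[-400:]; q=L[m][i]; print('open tips +y',q[q[:,1]>0].mean(0),'-y',q[q[:,1]<0].mean(0),'max z',L[m,2].max())
print(go([.4388,-.2691,-.002],-107.2))
E
```

```text
open tips +y [ 0.001  0.044 -0.048] -y [ 0.0004 -0.0428 -0.048 ] max z -0.04377105746257852
(array([0.0196, 0.0347, 3.3414]), array([ 0.0008, -0.0005, -0.0137]))
```

Request:
{"method": "drive_tool", "body": {
  "moves": [
    [[0.02,0.03,0.8],[0,0,0]],
    [[0.02,0.03,1.6],[0,0,0]],
    [[0.02,0.03,2.3],[0,0,0]],
    [[0.02,0.03,2.8],[0,0,0]],
    [[0.02,0.03,3.2],[0,0,0]],
    [[0.02,0.03,3.35],[0,0,0]],
    [[0.02,0.03,3.35],[0,0,0]],
    [[0.02,0.03,3.35],[0,0,0]]
  ]
}}

```text
time_s: 18.45
tcp_pos: [0.4392, -0.2694, -0.0018]
tool_rot: [0.989, -0.15, 0.0, 0.0]
force: [-1.6, -0.0, -0.4]
finger_gap: 0.0854
grip_force: 0.0
```

Request:
{"method": "drive_tool", "body": {
  "moves": [
    [[0,0,0],[0,0,0]],
    [[0,0,0],[0,0,0]],
    [[0,0,0],[0,0,0]],
    [[0,0,0],[0,0,0]],
    [[0,0,0],[0,0,0]],
    [[0,0,0],[0,0,0]],
    [[0,0,0],[0,0,0]],
    [[0,0,0],[0,0,0]]
  ],
  "fingers": 1,
  "newtons": 70
}}

```text
time_s: 19.25
tcp_pos: [0.439, -0.2692, -0.002]
tool_rot: [0.989, -0.15, 0.0, 0.0]
force: [0.1, -0.3, 4.9]
finger_gap: 0.0132
grip_force: 69.5
```

Request:
{"method": "drive_tool", "body": {
  "moves": [
    [[0,0,-0.3],[0,0,0]],
    [[0,0,-0.8],[0,0,0]],
    [[0,0,-1.5],[0,0,0]],
    [[0,0,-2.2],[0,0,0]],
    [[0,0,-2.9],[0,0,0]],
    [[0,0,-3.2],[0,0,0]],
    [[0,0,-3.2],[0,0,0]],
    [[0,0,-3.2],[0,0,0]]
  ]
}}

```text
time_s: 20.05
tcp_pos: [0.4384, -0.2681, 0.1248]
tool_rot: [0.989, -0.15, -0.001, -0.001]
force: [0.6, 0.2, -0.3]
finger_gap: 0.0127
grip_force: 68.9
```

```bash
python3 -c "
from h import *
print(go([.639,-.2541,.125],-54),env.sense()['q'])"
```

```text
(array([ 4.685 , -1.8206, -0.0098]), array([ -0.0168,   0.0115, -10.6499])) [-0.0263  0.6359  0.8447  1.9215 -0.6208  0.8692 -0.7287]
```

Request:
{"method": "drive_tool", "body": {
  "moves": [
    [[0.5,-0.2,0],[0,0,-1.3]],
    [[1.1,-0.43,0],[0,0,-2.7]],
    [[1.7,-0.66,0],[0,0,-4.1]],
    [[2.3,-0.9,0],[0,0,-5.5]],
    [[2.9,-1.13,0],[0,0,-6.9]],
    [[3.5,-1.36,0],[0,0,-8.3]],
    [[4.0,-1.56,0],[0,0,-9.6]],
    [[4.4,-1.71,0],[0,0,-10.6]]
  ]
}}

```text
time_s: 20.85
tcp_pos: [0.6275, -0.2546, 0.1228]
tool_rot: [0.951, 0.309, -0.001, -0.002]
force: [0.1, -0.2, 0.3]
finger_gap: 0.0126
grip_force: 68.9
```

Request:
{"method": "drive_tool", "body": {
  "moves": [
    [[0,0,0],[0,0,0]],
    [[0,0,0],[0,0,0]],
    [[0,0,0],[0,0,0]],
    [[0,0,0],[0,0,0]],
    [[0,0,0],[0,0,0]],
    [[0,0,0],[0,0,0]],
    [[0,0,0],[0,0,0]],
    [[0,0,0],[0,0,0]]
  ]
}}

```text
time_s: 21.65
tcp_pos: [0.6272, -0.2558, 0.1257]
tool_rot: [0.952, 0.307, 0.0, -0.0]
force: [-0.4, -0.6, 0.9]
finger_gap: 0.0127
grip_force: 68.9
```

```bash
python3 - <<'E'
from h import *
s=env.sense();t=s['tcp_pos'];C=R.from_quat(s['tool_rot'])
print(t,go([.639,-.2541,.125],-54),s['q'])
k=optics.calibration("wrist");im,d=optics.read_camera("wrist");P=cloud("wrist",d,k)
L=C.inv().apply((P-t).reshape(-1,3)).reshape(P.shape)
print('TCP-knob: expect knob underside tool z=-.002')
kn=(d>0)&(d<.25)&(np.hypot(L[...,0],L[...,1])<.035)&(L[...,2]>-.024)&(L[...,2]<.004); q=L[kn]
print(len(q),q.min(0),q.max(0))
from scipy.optimize import least_squares
for lo in(-.022,-.016,-.01):
    q=L[kn&(L[...,2]>lo)&(L[...,2]<lo+.006)][:,:2]
    if len(q)>20:
        r=least_squares(lambda c:np.hypot(*(q-c).T)-.022,[0,0],loss='soft_l1',f_scale=.001);print('skirt axis (tool xy)',lo,len(q),r.x,np.sqrt(2*r.cost/len(q)))
cv2.imwrite("pics/w7.png",im[:,:,::-1])
hsv=cv2.cvtColor(im,cv2.COLOR_RGB2HSV); near=(d>0)&(np.hypot(P[...,0]-.6395,P[...,1]+.2545)<.05)
ring=near&(hsv[...,1]<60)&(hsv[...,2]>150)&(P[...,2]<.068); print('ring px',ring.sum())
E
```

```text
[ 0.6272 -0.2558  0.1257] (array([0.2637, 0.1386, 0.0173]), array([-0.    , -0.0005, -0.0545])) [ 0.0591  0.7871  0.5665  1.4356 -0.4535  1.0506 -0.2285]
TCP-knob: expect knob underside tool z=-.002
1666 [-0.0013 -0.022  -0.024 ] [ 0.0216  0.0207 -0.0008]
skirt axis (tool xy) -0.022 325 [-0.0027 -0.001 ] 0.0004682642873865399
skirt axis (tool xy) -0.016 350 [-0.0021 -0.0009] 0.00036266613910598854
skirt axis (tool xy) -0.01 329 [-0.0015 -0.0009] 0.000305570872554151
ring px 2477
```

View pics/w7.png

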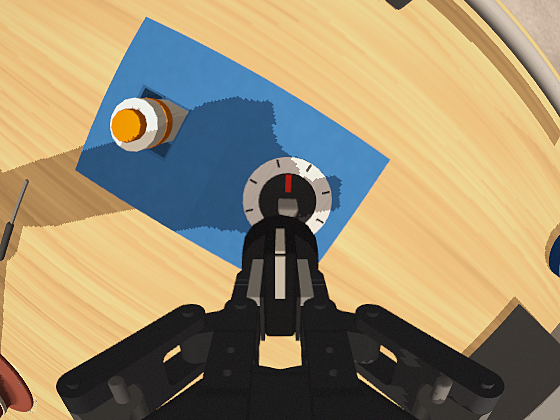

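The picture shows the knob's white line (280,240) and the spindle's red line (288,183) both pointing up, so they are aligned; the spindle is at (287,205). Next I measure tilt and relative offset in the same camera.

```bash
python3 - <<'E'
from h import *
from scipy.optimize import least_squares
s=env.sense();t=s['tcp_pos'];C=R.from_quat(s['tool_rot'])
k=optics.calibration("wrist");im,d=optics.read_camera("wrist");P=cloud("wrist",d,k)
L=C.inv().apply((P-t).reshape(-1,3)).reshape(P.shape); hsv=cv2.cvtColor(im,cv2.COLOR_RGB2HSV)
top=(d>0)&(abs(L[...,1])<.006)&(abs(L[...,2]+.053)<.006)&(abs(L[...,0])<.022); q=L[top]
A=np.c_[q[:,:2],np.ones(len(q))]; c=np.linalg.lstsq(A,q[:,2],rcond=None)[0]; print('bar top',len(q),'slope deg',np.degrees(c[:2]),'z',c[2],'resid',np.std(A@c-q[:,2]),q.min(0),q.max(0))
# skirt: cylinder with tilt, r=22
sk=(d>0)&(np.hypot(L[...,0],L[...,1])<.032)&(L[...,2]>-.021)&(L[...,2]<-.003); q=L[sk]
f=lambda p:np.hypot(q[:,0]-p[0]-p[2]*(q[:,2]+.002),q[:,1]-p[1]-p[3]*(q[:,2]+.002))-.022
r=least_squares(f,[0,0,0,0],loss='soft_l1',f_scale=.0005); print('skirt foot xy',r.x[:2],'tilt deg',np.degrees(r.x[2:]),np.sqrt(2*r.cost/len(q)))
near=(d>0)&(np.hypot(P[...,0]-.6395,P[...,1]+.2545)<.05)
white=near&(hsv[...,1]<60)&(hsv[...,2]>90)&(abs(P[...,2]-.061)<.003)
h=P[white][:,:2]; h0=np.array([.639,-.2541]); rr=np.hypot(*(h-h0).T); out=h[rr>.0315]
r2=least_squares(lambda p:np.hypot(*(out-p[:2]).T)-p[2],[*h0,.034],loss='soft_l1',f_scale=.0005); print('dial centre',r2.x,len(out),np.sqrt(2*r2.cost/len(out)),'expected r .0345')
red=near&((hsv[...,0]<8)|(hsv[...,0]>172))&(hsv[...,1]>130)&(hsv[...,2]>60); w=P[red][:,:2]
l=cv2.fitLine((w*1000).astype(np.float32),cv2.DIST_L2,0,.01,.01).ravel(); v=w.mean(0)-r2.x[:2]; print('red yaw',len(w),np.degrees(np.arctan2(l[1],l[0])),np.degrees(np.arctan2(v[1],v[0])))
tx=C.apply([1,0,0]); print('tool x yaw',np.degrees(np.arctan2(tx[1],tx[0])))
tp=near&(P[...,2]>.079)&(P[...,2]<.09)&(hsv[...,2]>60); print('tip pts',tp.sum(),P[tp].mean(0))
wl=top&(hsv[...,1]<60)&(hsv[...,2]>140); q=L[wl]; l=cv2.fitLine((q[:,:2]*1000).astype(np.float32),cv2.DIST_L2,0,.01,.01).ravel(); print('white line dir in tool deg',np.degrees(np.arctan2(l[1],l[0])),q.mean(0))
E
```

```text
bar top 2404 slope deg [0.9478 1.1667] z -0.05387321994053137 resid 0.0011465679621398134 [-0.0216 -0.006  -0.0588] [ 0.022  0.006 -0.047]
skirt foot xy [-0.001 -0.001] tilt deg [ 5.7971 -0.0908] 0.0003186682155123796
dial centre [ 0.6387 -0.2538  0.0328] 632 0.0007359766561450498 expected r .0345
red yaw 123 34.031094 35.25849315125569
tool x yaw 35.727545873400715
tip pts 206 [ 0.6383 -0.2533  0.0848]
white line dir in tool deg -0.11910851 [ 0.0113 -0.0009 -0.0545]
```

Request:
{"method": "drive_tool", "body": {
  "moves": [
    [[0.15,0.08,0],[0,0,0]],
    [[0.29,0.15,0],[0,0,0]],
    [[0.29,0.15,0.2],[0,0,0]],
    [[0.29,0.15,0.5],[0,0,0]],
    [[0.29,0.15,0.8],[0,0,0]],
    [[0.29,0.15,0.9],[0,0,0]],
    [[0.29,0.15,0.9],[0,0,0]],
    [[0.29,0.15,0.9],[0,0,0]]
  ]
}}

```text
time_s: 22.55
tcp_pos: [0.6401, -0.2542, 0.0896]
tool_rot: [0.952, 0.307, -0.0, 0.0]
force: [-0.4, 0.6, -0.2]
finger_gap: 0.0128
grip_force: 68.9
```

Request:
{"method": "drive_tool", "body": {
  "moves": [
    [[0,0,0.06],[0,0,0]],
    [[0,0,0.12],[0,0,0]],
    [[0,0,0.16],[0,0,0]],
    [[0,0,0.2],[0,0,0]],
    [[0,0,0.24],[0,0,0]],
    [[0,0,0.27],[0,0,0]],
    [[0,0,0.3],[0,0,0]],
    [[0,0,0.3],[0,0,0]]
  ]
}}

```text
time_s: 23.35
tcp_pos: [0.64, -0.2539, 0.0774]
tool_rot: [0.952, 0.307, -0.0, -0.0]
force: [0.9, -0.1, -0.6]
finger_gap: 0.0127
grip_force: 68.9
```

The knob is entering without force. Continuing down.

Request:
{"method": "drive_tool", "body": {
  "moves": [
    [[0,0,0.05],[0,0,0]],
    [[0,0,0.1],[0,0,0]],
    [[0,0,0.15],[0,0,0]],
    [[0,0,0.19],[0,0,0]],
    [[0,0,0.23],[0,0,0]],
    [[0,0,0.26],[0,0,0]],
    [[0,0,0.26],[0,0,0]],
    [[0,0,0.26],[0,0,0]]
  ]
}}

```text
time_s: 24.15
tcp_pos: [0.6402, -0.254, 0.0672]
tool_rot: [0.952, 0.307, -0.0, 0.0]
force: [-0.0, 0.3, 0.1]
finger_gap: 0.0125
grip_force: 68.9
```

Request:
{"method": "drive_tool", "body": {
  "moves": [
    [[0,0,0.03],[0,0,0]],
    [[0,0,0.06],[0,0,0]],
    [[0,0,0.09],[0,0,0]],
    [[0,0,0.12],[0,0,0]],
    [[0,0,0.15],[0,0,0]],
    [[0,0,0.15],[0,0,0]],
    [[0,0,0.15],[0,0,0]],
    [[0,0,0.15],[0,0,0]]
  ]
}}

```text
time_s: 24.95
tcp_pos: [0.6403, -0.2542, 0.0622]
tool_rot: [0.952, 0.307, 0.0, 0.0]
force: [-0.5, 1.0, 6.3]
finger_gap: 0.0125
grip_force: 69.8
```

Request:
{"method": "drive_tool", "body": {
  "moves": [
    [[0,0,0.03],[0,0,0]],
    [[0,0,0.05],[0,0,0]],
    [[0,0,0.07],[0,0,0]],
    [[0,0,0.09],[0,0,0]],
    [[0,0,0.1],[0,0,0]],
    [[0,0,0.1],[0,0,0]],
    [[0,0,0.1],[0,0,0]],
    [[0,0,0.1],[0,0,0]]
  ]
}}

```text
time_s: 25.75
tcp_pos: [0.6404, -0.2542, 0.0598]
tool_rot: [0.952, 0.307, 0.001, 0.0]
force: [-3.7, 1.8, 10.8]
finger_gap: 0.0125
grip_force: 70.8
```

Request:
{"method": "drive_tool", "body": {
  "moves": [
    [[0,0,0.02],[0,0,0]],
    [[0,0,0.04],[0,0,0]],
    [[0,0,0.05],[0,0,0]],
    [[0,0,0.05],[0,0,0]],
    [[0,0,0.05],[0,0,0]],
    [[0,0,0.05],[0,0,0]],
    [[0,0,0.05],[0,0,0]],
    [[0,0,0.05],[0,0,0]]
  ]
}}

```text
time_s: 26.55
tcp_pos: [0.6405, -0.2543, 0.0596]
tool_rot: [0.952, 0.307, 0.001, 0.0]
force: [-4.6, 3.6, 18.6]
finger_gap: 0.0126
grip_force: 71.8
```

The force rises against a hard stop at 18.6 N. I'll check the knob height, its slip in the grip, and the cartridge.

```bash
python3 - <<'E'
from h import *
s=env.sense();t=s['tcp_pos'];C=R.from_quat(s['tool_rot'])
k=optics.calibration("wrist");im,d=optics.read_camera("wrist");P=cloud("wrist",d,k)
L=C.inv().apply((P-t).reshape(-1,3)).reshape(P.shape)
top=(d>0)&(abs(L[...,1])<.005)&(abs(L[...,2]+.053)<.008)&(abs(L[...,0])<.02); print('bar top z',np.median(P[top][:,2]),'expect .114; tool z',np.median(L[top][:,2]))
sk=(d>0)&(np.hypot(L[...,0],L[...,1])<.024)&(L[...,0]>.012)&(P[...,2]>.079)&(P[...,2]<.09); print('skirt top z',np.percentile(P[sk][:,2],[50,90]) if sk.sum() else 0,'expect .084')
top=(d>0)&(np.hypot(P[...,0]-.63,P[...,1]+.134)<.012)&(P[...,2]>.1); print('cart cap',np.median(P[top],axis=0))
print(s['force'],s['time_s'])
im,d=optics.read_camera("side"); cv2.imwrite("pics/s9.png",im[:,:,::-1])
E
```

```text
bar top z 0.11379364076250922 expect .114; tool z -0.054171241027229686
skirt top z [0.0834 0.0881] expect .084
cart cap [ 0.6325 -0.1365  0.1098]
[-4.6387  3.5598 18.5989] 26.55
```

View pics/s9.png

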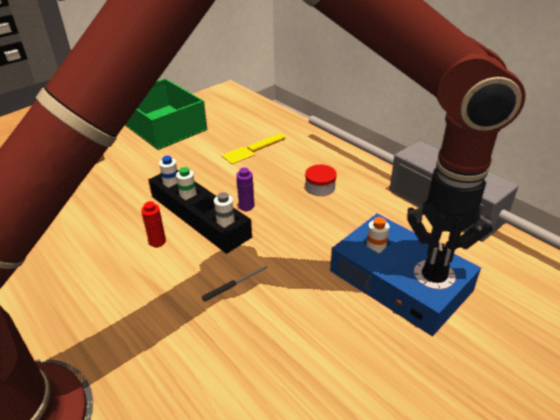

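The side view shows the cartridge seated in the warmer (377,235), the knob pressed down on the dial under the hand (437,265), and the other things where they were. The knob's bar top measures 0.1138 m against 0.114 m expected. Handing in.

```bash
python3 -c "
from cell import env
print(env.hand_in())"
```

```text
the job is handed in; nothing more can be done
None
```

The job is handed in: the orange cartridge stands fully down in the well, released, and the knob is on the spindle flat to flat, held pressed against its stop at about 19 N, with 27 s used and no bystander visibly moved.

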